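# Fish the nozzle basket out of the deep soak canister with the lifter

## Task

Take the long lifter from its rack, reach down into the deep soak canister with it, lock its slotted foot under the basket's T-handle by feel, and lift the basket out upright. Set the basket down gently and upright, well on the drip tray, free the lifter from it, and hang the lifter back in its rack. Never push or knock hard with the lifter on the basket or the canister, keep the fingers off the basket, and leave the mug, the pitcher and the tamper where they stand.

Things in the scene. Friction and masses are not known exactly. Their poses are not given: they have to be found in the camera images.
- canister: Soak canister, empty and fixed: an open-topped square steel can, 72 mm square outside, 66 mm inside, walls 3 mm, rim 140 mm and inner floor 5 mm above the counter. Origin at the centre of its underside, z up, x and y along its sides. The basket stands on its floor, about 4 mm clear of each wall.
- canister_mouth (a point): Centre of the canister's open mouth, level with the rim (140 mm above the counter).
- basket: Loose square steel basket of brass nozzles, about 0.3 kg (varies), 58 mm square, 34 mm high, in the bottom of the canister. Origin at the centre of its underside, z up, x and y along its sides. A 6 mm round post at its centre carries the T-handle's crossbar, whose middle is 60 mm above the underside and which is sprung: it gives 6 mm downwards, about 10 N at the stop.
- basket_handle (a point): Middle of the level crossbar, 36 mm long, 5 x 5 mm thick. Axes are the basket's: the crossbar swivels stiffly on the post (0.12 N m, stays where left) and starts at any angle up to 1.1 rad either way from the basket's x axis. That angle is not measured: find it by feel or see it. Fingers cannot reach it in the canister.
- lifter: Loose lifting key, 0.25 kg, 155 mm tall, hanging upright in the rack. Origin at the centre of its foot's underside, z up. From below: slotted foot, two legs, hub disc 38 mm across (22 to 26 mm above the underside), 10 mm stem, guard disc 68 mm across (96 to 101 mm), handle. To lift: crossbar up through the slot, then turn the lifter clockwise from above 60 to 85 deg; turn back to free.
- lifter_foot (a point): Centre of the underside of the lifter's foot: two plates 4 mm thick, 34 mm along x, 5 to 20 mm off the axis on the +y and -y side; between them a 10 mm slot along x, open at both ends. A crossbar within about 0.14 rad of the slot passes through; else the plates land on it. Above the plates 18 mm are free, up to the hub.
- lifter_grip (a point): Centre of the lifter's handle, a black plastic upright block 24 x 24 mm, sides along the lifter's x and y, 101 to 155 mm above the foot's underside; this point is 128 mm above it. The two 6 mm legs far below, at x -7, y +14 and x +7, y -14 mm, stop a turning crossbar at 96 deg clockwise or 43 deg anticlockwise turn of the lifter.
- rack: Lifter's rack, fixed: a steel bridge 108 mm square, its 6 mm top plate's upper face 104 mm above the counter, with a 56 mm square hole in its middle. The lifter hangs through it, guard disc on the plate, foot's underside 8 mm above the counter. Origin at the centre of the underside, z up. Rack and tray stand on either side of the canister.
- rack_hole (a point): Centre of the rack's hole, level with the upper face of the plate (104 mm above the counter).
- tray: Drip tray, fixed: a flat steel grille 160 mm square, top 20 mm above the counter. Origin at the centre of its underside, z up.
- tray_top (a point): Centre of the drip tray's upper face.
- mug: Bystander: white mug, 80 mm across, 95 mm high. Origin at the centre of its underside.
- pitcher: Bystander: steel milk pitcher, 84 mm across, 90 mm high, with a side handle. Origin at the centre of its underside.
- tamper: Bystander: steel coffee tamper, 58 mm across, 85 mm high. Origin at the centre of its underside.
Not all that is in view belongs to the job. Leave any purple look-alike of the basket alone. What is shaped like the lifter but orange is not meant.

How it is judged:
By the outcome, as a careful person would: the job done as asked, in the order asked, and still so for the second after the job is handed in, with the robot touching nothing.
It also fails if it takes over 72 s, if anything falls off the work surface, if the arm or the gripper's body presses on something with over 40 N, if the wrist force passes 120 N, or if a joint passes its speed limit or range.

## Robot

A 7-joint arm with a two-finger parallel gripper is mounted at the origin on the work surface. World frame = base frame: x ahead of the robot, y to its left, z up, the work surface at z = 0. Lengths are in m, angles in rad, forces in N, time in s.
With the tool pointing down it reaches from about 0.4 to 0.875 m from the base axis. Payload 6.5 kg.
Tool frame: the origin (TCP) lies between the finger pads; the fingertips stand 11 mm ahead of it and the grasp point (between the pads) lies 8 mm behind it; z points along the fingers, y is the line along which they close (so a half turn about z gives the same grasp; the last joint's range is limited). The gripper opens to 88 mm and grips with 3 to 60 N. Pads are 18 mm wide; open, the fingers measure 123 mm over their backs; the gripper's body (75 mm by 187 mm) begins 45 mm behind the grasp point.
Start: joints at [1.106, 0.536, -0.004, 1.538, 0.003, 1.067, -0.071], TCP at [0.252, -0.599, 0.25] pointing down, gripper open.
Joint ranges: [-2.7, 2.7], [-0.37, 2.16], [-1.27, 1.26], [0.24, 2.4], [-1.31, 4.45], [0.19, 1.91], [-2.76, 2.76]. Speed limits (rad/s): [2.39, 2.39, 3.14, 3.14, 3.14, 3.14, 3.14].

## Interface

Orientations are given as a unit quaternion [x, y, z, w].
In Python, from bench import arm, grab_frame, calibration gives the robot as it stands. The module is installed in compiled form; this text tells all that it offers.
- The arm moves only by the shell command python3 -m handwheel 'ROWS' [FORCE]. ROWS is JSON, a list of rows, each an object of numbers: "claw": the gripper command: -1 is fully open, 1 is shut, values between are in proportion; "dx", "dy", "dz": the shift along the tool's x, y, z in mm; "wx", "wy", "wz": the turn, a rotation vector about the tool's x, y, z in rad. In form: [{"claw": .., "dx": .., "dy": .., "dz": .., "wx": .., "wy": .., "wz": ..}, ...]. A call has exactly 10 rows; each row is the pose to reach, as a shift and turn from the pose commanded when the call began, along the tool's axes at that moment; what a row does not reach only later rows make up. A row lasts 1/10 s, in which the tool goes at most 50 mm and 8.59 degrees, less where a joint would pass 70% of its speed; a pose out of reach is approached as far as the arm can. A call with a gripper value outside its range is refused whole. The fingers move at their own pace and stop on an object; FORCE is the grip in N (left out, the last holds). Time passes only in rows, so rows that repeat a pose let the fingers close, or fill a call up. It gives the time, the measured TCP pose, the force, the opening and the grip force at its end, in the units of the state.
- arm.get_state(): the state, without advancing time (a new reading comes with each control period).
- grab_frame(name): name is "side" or "top"; returns (picture, depth): 420x560x3 uint8, red, green, blue; 420x560 float32, m along the optical axis (not along the pixel's ray), 0 where there is no reading.
- calibration(name): a dict with "camera_matrix" (3x3 intrinsics, pixels), "D" ([k1, k2, p1, p2, k3] as OpenCV has them; the pictures are not rectified), "pose" (4x4, takes a point from camera to world coordinates). Camera axes: x right, y up, looking along -z (the intrinsics and any distortion apply to the point x, -y, -z); pixel columns grow to the right and rows downward; lengths in m; the calibration is good to about 2 mm. A picture is of the moment at which its call begins. calibration takes no time and is no camera call.
- arm.hand_in(): hands the job in; it is judged then, once.
The state is a dict: "time": time; "joint_pos": joint angles; "qd": joint speeds; "joint_torque": joint torques, N m; "position": TCP position; "ee_rot": TCP orientation; "ft_force": force on the tool from outside, world axes, zero at the start; "torque": the same for the moment, N m; "finger_gap": finger opening in m; "grasp_force": force on a finger pad.
Only numpy, scipy, OpenCV 4.12 (cv2) and the standard library are available. Lean on these libraries where they do the work, as an engineer would, in place of code of your own. Each camera call takes 0.05 s, during which the arm holds its last target. There are 200 camera calls.

## Working session

There is one attempt and no reset: what is moved stays moved. The work goes in short steps, Python scripts to look and compute and a shell command to move; the robot and the scene stay as the last step left them, time stands still between calls to the robot, and variables do not carry over. Pictures are saved under pics/ and viewed, at most 10 in all, crops included, and the job is handed in when it is done.

```bash
mkdir -p pics
cat > h.py <<'E'
import numpy as np, cv2
from bench import arm, grab_frame, calibration
from scipy.spatial.transform import Rotation as R
def ray(cam,px):
    c=calibration(cam);K=np.array(c["camera_matrix"],float);D=np.array(c["D"],float);P=np.array(c["pose"])
    u=cv2.undistortPoints(np.array(px,float).reshape(-1,1,2),K,D).reshape(-1,2)
    d=np.c_[u[:,0],-u[:,1],-np.ones(len(u))]@P[:3,:3].T
    return P[:3,3],d
def onz(cam,px,z):
    o,d=ray(cam,px);return o+d*((z-o[2])/d[:,2])[:,None]
def cloud(cam,dep):
    v,u=np.mgrid[:420,:560];o,d=ray(cam,np.c_[u.ravel(),v.ravel()])
    return (o+d*dep.reshape(-1,1)).reshape(420,560,3)
def proj(cam,X):
    c=calibration(cam);P=np.linalg.inv(np.array(c["pose"]));X=np.atleast_2d(X)@P[:3,:3].T+P[:3,3]
    X=X*[1,-1,-1]
    return cv2.projectPoints(X,np.zeros(3),np.zeros(3),np.array(c["camera_matrix"],float),np.array(c["D"],float))[0].reshape(-1,2)
E
python3 - <<'E'
from h import *
for n in("side","top"):
    p,d=grab_frame(n);cv2.imwrite(f"pics/{n}0.png",p[:,:,::-1]);np.savez(f"{n}0.npz",p=p,d=d)
    print(n,np.round(calibration(n)["pose"],3).tolist())
s=arm.get_state();print(s)
E
```

```text
side [[-0.977, 0.159, -0.141, 0.447], [-0.212, -0.7, 0.682, 0.553], [0.01, 0.697, 0.717, 0.688], [0.0, 0.0, 0.0, 1.0]]
top [[-0.012, 0.998, -0.068, 0.518], [-1.0, -0.014, -0.021, -0.017], [-0.021, 0.068, 0.997, 0.856], [0.0, 0.0, 0.0, 1.0]]
{'time': 0.1, 'joint_pos': array([ 1.10579037,  0.53710385, -0.00439404,  1.53874929,  0.00259672,
        1.06732878, -0.07121705]), 'qd': array([-0.00013406, -0.00056239, -0.00048385, -0.00246436, -0.00066327,
        0.00063983,  0.00017128]), 'joint_torque': array([ 3.25241766e-03, -5.72086287e+01,  9.94399600e-01, -2.52231270e+01,
       -5.61364833e-02,  1.35234927e-02,  8.02198815e-05]), 'position': array([ 0.25216303, -0.5985109 ,  0.24892816]), 'ee_rot': array([ 9.80183249e-01,  1.98091318e-01, -2.23395790e-04, -7.59745581e-04]), 'ft_force': array([ 0.22927926,  0.69179566, -0.11593762]), 'torque': array([-0.01215997,  0.04134803,  0.00613751]), 'grasp_force': 0.0, 'finger_gap': 0.08823735230170607}
```

View pics/top0.png

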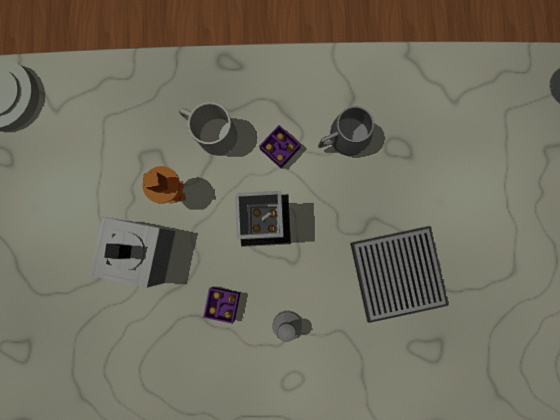

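View pics/side0.png

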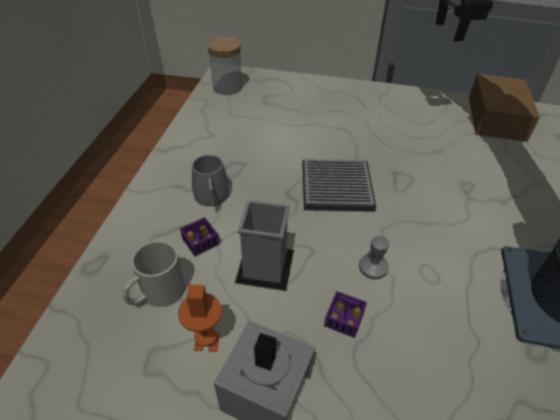

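The top view shows the rack with the black handle at (125,252), the canister at (262,218) with the basket and a bar inside, and the tray at (400,273). The mug is at (210,122), the pitcher at (353,130), the tamper at (287,326), the orange decoy at (162,185), and the purple decoys at (280,146) and (222,304).

Run:
```python
from h import *
z=np.load("top0.npz");p,d=z["p"],z["d"];C=cloud("top",d);Z=C[...,2]
def rect(m,name,zz,sel):
    m=(m&(d>0)).astype(np.uint8);roi=np.zeros_like(m);x0,y0,x1,y1=sel;roi[y0:y1,x0:x1]=1;m*=roi
    cs=cv2.findContours(m,cv2.RETR_EXTERNAL,cv2.CHAIN_APPROX_NONE)[0];c=max(cs,key=cv2.contourArea)
    w=onz("top",c.reshape(-1,2),zz)[:,:2]
    r=cv2.minAreaRect((w*1000).astype(np.float32));print(name,np.round(r[0],1),np.round(r[1],1),round(r[2],1),"medz",np.median(Z[m>0]))
rect(abs(Z-.104)<.006,"rack",.104,(80,200,200,300))
rect(abs(Z-.14)<.008,"can",.14,(225,180,320,255))
rect(abs(Z-.02)<.007,"tray",.02,(330,215,460,330))
rect(abs(Z-.163)<.008,"handle",.163,(90,220,160,280))
rect(abs(Z-.039)<.01,"basketrim",.039,(243,198,285,238))
rect(abs(Z-.065)<.009,"bar",.065,(243,198,285,238))
m=(abs(Z-.065)<.009)
print(np.round(Z[200:240:2,246:284:2]*1000).astype(int))
h=p[225:275,95:160].astype(int).sum(2)
# black handle by colour
rect((p.astype(int).sum(2)<70)&(Z>.12),"handlecol",.163,(90,220,160,280))
c=cv2.resize(p[190:250,230:300],None,fx=8,fy=8,interpolation=cv2.INTER_CUBIC)
cv2.imwrite("pics/can.png",np.clip(c[:,:,::-1].astype(float)*1.5,0,255).astype(np.uint8))
```

```text
rack [517.  288.3] [112.2 107.9] 77.9 medz 0.10533016750614532
can [577.2  43.4] [78.2 78.3] 2.3 medz 0.14069256649531625
tray [ 467.6 -220.2] [159.6 161.4] 10.7 medz 0.02079401749899562
handle [519.2 283.6] [28.3 24.5] 82.7 medz 0.16387466555410363
basketrim [576.   42.5] [56. 56.] 89.4 medz 0.03956497291306438
bar [575.4  42.8] [ 5.2 35.8] 36.2 medz 0.06722175455066515
[[ 83  80  77  75  76  75  71  69  68  67  66  63  62  61  60  58 141 143
    5]
 [ 52  47  47  45  45  42  37  38  36  32  33  31  30  28  25  23 140 140
    4]
 [ 25  15  12  11   7  10   8   5   5   6   8   5   8   2   5   5 141 141
    3]
 [ 27   6  42  39  39  39  42  40  41  41  37  43  40  41  37  37 139 140
    5]
 [ 30   6  33   7  11  11  10   9   8  10   7  10   8   8   9  11 142 141
    6]
 [ 32   5  37  12  26  25  25   7   8  10   8  11  22  26  20   8 140 139
    3]
 [ 30   6  35  10  28  26  28  21  11   9   9   8  27  26  26  10  39 141
    6]
 [ 32   4  34   9  24  23  27  21   9   8   9  66  69  27  28  19  40 140
    6]
 [ 38   6  36   6  10  22  22  12   9  67  71  69  23  25  21   9  40 139
    
[... 259 characters left out ...]
   7  10  69  12   8   9   9   8  10   9  11   6  10  42 142
  142]
 [ 42   9  38  10  27  27  26   8   8   9  10  10  27  27  24  11  41 143
  143]
 [ 46  10  36  22  28  25  24  23   9  10  11  24  25  26  25   9  40 139
  139]
 [ 47  10  37   8  27  28  25  12  11  12   9  21  29  26  27   9  40 141
  141]
 [ 44   9  37   6  12  19  10   8   9  10   9   7  19  24   9   9  42 139
  141]
 [ 50  13  40  36  39  40  41 141 139 142 144 139 140 141 138 140 142 141
  140]
 [139 143 142 141 141 143 140 139 142 142 140 140 140 139 140 140 142 142
  141]
 [140 141 141 142 137  40  32  26  18  14   6   5   6   6   6   6   5   3
    5]]
handlecol [518.2 266.7] [20.5 19.8] 89.5 medz 0.1429768701215572
```

View pics/can.png

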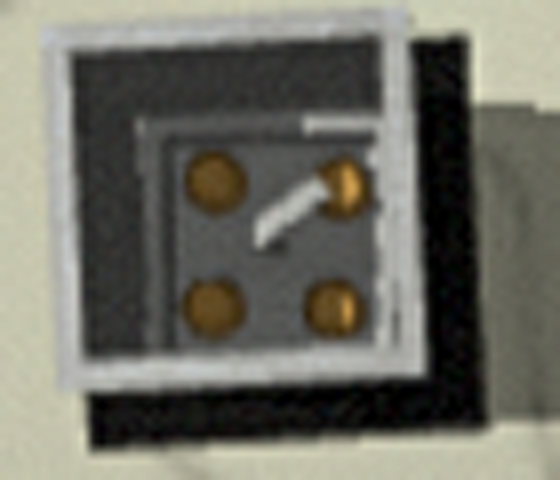

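The bar in the canister is resolved by depth: it runs from about (256,224) to (270,214), at the right height and 36 x 5 mm. I'll refine the handle and bar angles and get the bearing to the orange decoy.

Run:
```python
from h import *
z=np.load("top0.npz");p,d=z["p"],z["d"];C=cloud("top",d);Z=C[...,2];v,u=np.mgrid[:420,:560]
def pca(m,zz,n):
    P=onz("top",np.c_[u[m],v[m]],zz)[:,:2];c=P.mean(0);w,V=np.linalg.eigh(np.cov((P-c).T));print(n,len(P),np.round(c*1000,1),"ang",round(np.degrees(np.arctan2(V[1,1],V[0,1])),1),np.round(np.sqrt(12*w)*1000,1))
can=(u>243)&(u<285)&(v>198)&(v<238)
pca(can&(Z>.057)&(Z<.08),.0675,"bar")
hd=(u>90)&(u<160)&(v>220)&(v<280)
for n,m,zz in(("top",hd&(abs(Z-.163)<.005),.163),("guard",hd&(abs(Z-.109)<.0025),.109)):
    P=onz("top",np.c_[u[m],v[m]],zz)[:,:2]
    print(n,len(P),np.round(P.mean(0)*1000,1),[np.round(x,1) for x in cv2.minAreaRect((P*1000).astype(np.float32))])
o=(p[...,0]>120)&(p[...,2]<60)&(Z>.09);print("orange",np.round(C[o].mean(0)*1000),np.round(np.ptp(C[o],0)*1000),Z[o].max())
s=np.load("side0.npz")
cv2.imwrite("pics/rack.png",cv2.resize(np.clip(s["p"][300:420,190:330,::-1].astype(float)*2,0,255).astype(np.uint8),None,fx=5,fy=5))
S=cloud("side",s["d"]);v,u=np.mgrid[:420,:560]
q=(abs(S[...,2]-.163)<.005)&(u>240)&(u<290)&(v>320)&(v<380);P=onz("side",np.c_[u[q],v[q]],.163);print("side handle",len(P),np.round(P.mean(0)*1000,1),cv2.minAreaRect((P[:,:2]*1000).astype(np.float32)))
q=(abs(S[...,2]-.14)<.005)&(u>220)&(u<310)&(v>190)&(v<260);P=onz("side",np.c_[u[q],v[q]],.14);print("side can",cv2.minAreaRect((P[:,:2]*1000).astype(np.float32)))
```

```text
bar 153 [586.8  52.3] ang 138.4 [53.9 78.7]
top 236 [519.1 284.3] [array([519.2, 284. ]), array([27.5, 24.3]), np.float64(82.7)]
guard 944 [517.7 281.8] [array([517.5, 286.9]), array([108.2, 104.4]), np.float64(80.6)]
orange [636. 224. 119.] [153. 273. 757.] 0.8555267598094809
side handle 312 [515.9 285.8 163. ] ((515.9359741210938, 285.9244384765625), (25.440078735351562, 23.233444213867188), 82.39854431152344)
side can ((575.3782348632812, 45.824195861816406), (78.2335205078125, 81.67888641357422), 2.0714828968048096)
```

View pics/rack.png

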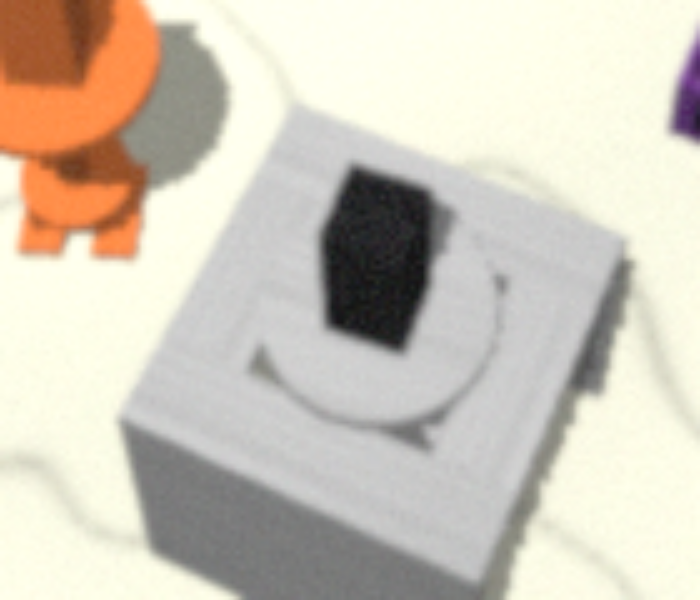

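The handle, guard and rack are clear. The two cameras differ by about (-2.5, +2) mm, so I average them. Handle ≈ (517.5, 285) with sides at 82.5°, can ≈ (576, 44.6), bar ≈ (574.4, 44) at about -54°. Now I'll move.

```bash
cat >> h.py <<'E'
def go(x,y,z,yawy):
    "print tool shift (mm) and turn from here to TCP x,y,z (mm) with tool y at yawy deg, tool down"
    s=arm.get_state();Rm=R.from_quat(s["ee_rot"]).as_matrix();p=s["position"]*1000
    a=np.radians(yawy);yv=np.array([np.cos(a),np.sin(a),0]);zv=np.array([0,0,-1.]);T=np.c_[np.cross(yv,zv),yv,zv]
    print("d",np.round(Rm.T@(np.array([x,y,z])-p),1),"w",np.round(R.from_matrix(Rm.T@T).as_rotvec(),3))
def st():
    s=arm.get_state();Rm=R.from_quat(s["ee_rot"]).as_matrix()
    print("t",round(s["time"],2),"p",np.round(s["position"]*1000,1),"yawy",round(np.degrees(np.arctan2(Rm[1,1],Rm[0,1])),2),"tilt",np.round(Rm[:2,2],4),"F",np.round(s["ft_force"],1),"M",np.round(s["torque"],2),"gap",round(s["finger_gap"]*1000,1),"gf",round(s["grasp_force"],1),"q",np.round(s["joint_pos"],2))
E
python3 -m handwheel '[{"claw":0.2,"dx":38,"dy":-31,"dz":0,"wx":0,"wy":0,"wz":-0.13},{"claw":0.2,"dx":76,"dy":-62,"dz":0,"wx":0,"wy":0,"wz":-0.26},{"claw":0.2,"dx":114,"dy":-93,"dz":0,"wx":0,"wy":0,"wz":-0.39},{"claw":0.2,"dx":152,"dy":-124,"dz":0,"wx":0,"wy":0,"wz":-0.52},{"claw":0.2,"dx":190,"dy":-155,"dz":0,"wx":0,"wy":0,"wz":-0.65},{"claw":0.2,"dx":228,"dy":-186,"dz":0,"wx":0,"wy":0,"wz":-0.78},{"claw":0.2,"dx":266,"dy":-217,"dz":0,"wx":0,"wy":0,"wz":-0.91},{"claw":0.2,"dx":304,"dy":-247,"dz":0,"wx":0,"wy":0,"wz":-1.04},{"claw":0.2,"dx":340,"dy":-277,"dz":0,"wx":0,"wy":0,"wz":-1.17},{"claw":0.2,"dx":376,"dy":-306,"dz":0,"wx":0,"wy":0,"wz":-1.3}]' 20
python3 -c "
from h import *
st();go(517.5,285,215,82.5)"
```

```text
time: 1.1
position: [0.4804, -0.1691, 0.2496]
ee_rot: [0.658, 0.753, -0.0, -0.0]
ft_force: [0.2, -0.4, 0.1]
finger_gap: 0.0357
grasp_force: 0.0
t 1.1 p [ 480.4 -169.1  249.6] yawy 7.65 tilt [-0.0003 -0.0001] F [ 0.2 -0.4  0.1] M [-0.07 -0.11  0.02] gap 35.7 gf 0.0 q [ 0.62  0.33 -0.45  1.89  0.18  0.96  0.22]
d [445.1  97.2  34.6] w [-0.    -0.    -1.306]
```

```bash
python3 -m handwheel '[{"claw":-0.1,"dx":45,"dy":10,"dz":0,"wx":0,"wy":0,"wz":-0.13},{"claw":-0.1,"dx":90,"dy":20,"dz":0,"wx":0,"wy":0,"wz":-0.26},{"claw":-0.1,"dx":135,"dy":30,"dz":0,"wx":0,"wy":0,"wz":-0.39},{"claw":-0.1,"dx":180,"dy":40,"dz":0,"wx":0,"wy":0,"wz":-0.52},{"claw":-0.1,"dx":225,"dy":50,"dz":0,"wx":0,"wy":0,"wz":-0.65},{"claw":-0.1,"dx":270,"dy":60,"dz":0,"wx":0,"wy":0,"wz":-0.78},{"claw":-0.1,"dx":315,"dy":70,"dz":0,"wx":0,"wy":0,"wz":-0.91},{"claw":-0.1,"dx":360,"dy":80,"dz":0,"wx":0,"wy":0,"wz":-1.04},{"claw":-0.1,"dx":404,"dy":89,"dz":15,"wx":0,"wy":0,"wz":-1.17},{"claw":-0.1,"dx":445,"dy":97,"dz":25,"wx":0,"wy":0,"wz":-1.306}]'
python3 - <<'E'
from h import *
st();go(517.5,285,130,82.5)
for n in("side","top"):
    p,d=grab_frame(n);np.savez(f"{n}1.npz",p=p,d=d)
    q=proj(n,[.5175,.285,.163])[0].astype(int);print(q)
    q=np.clip(q,[70,60],[490,360]);cv2.imwrite(f"pics/{n}1.png",cv2.resize(np.clip(p[q[1]-60:q[1]+60,q[0]-70:q[0]+70,::-1]*1.6,0,255).astype(np.uint8),None,fx=4,fy=4))
a=cv2.imread("pics/side1.png");b=cv2.imread("pics/top1.png");cv2.imwrite("pics/both1.png",cv2.resize(np.hstack([a,b]),(800,343)))
E
```

```text
time: 2.1
position: [0.5192, 0.2845, 0.2238]
ee_rot: [0.066, 0.998, -0.0, -0.0]
ft_force: [-0.1, 0.5, 0.1]
finger_gap: 0.0487
grasp_force: 0.0
t 2.1 p [519.2 284.5 223.8] yawy 82.47 tilt [-0.0004 -0.0003] F [-0.1  0.5  0.1] M [ 0.05 -0.14  0.05] gap 48.7 gf 0.0 q [-0.02  0.59 -0.79  1.69  0.47  1.06  0.48]
d [ 1.7  0.3 93.8] w [-0. -0. -0.]
[263 342]
[112 251]
```

View pics/both1.png

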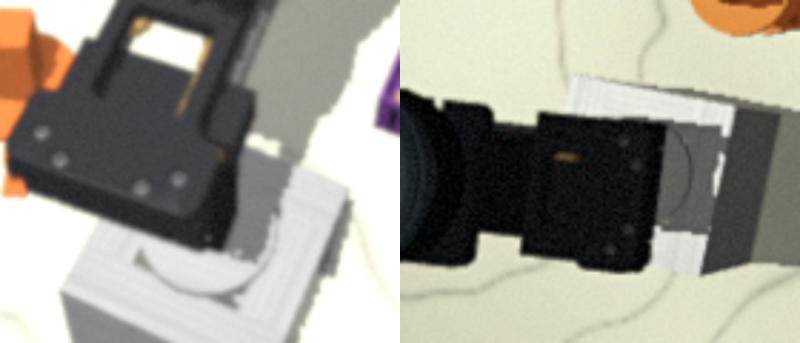

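The gripper sits over the handle and clear of the orange decoy. I'll descend and grip.

```bash
python3 -m handwheel '[{"claw":-0.1,"dx":2,"dy":0,"dz":20,"wx":0,"wy":0,"wz":0},{"claw":-0.1,"dx":2,"dy":0,"dz":40,"wx":0,"wy":0,"wz":0},{"claw":-0.1,"dx":2,"dy":0,"dz":60,"wx":0,"wy":0,"wz":0},{"claw":-0.1,"dx":2,"dy":0,"dz":80,"wx":0,"wy":0,"wz":0},{"claw":-0.1,"dx":2,"dy":0,"dz":93,"wx":0,"wy":0,"wz":0},{"claw":-0.1,"dx":2,"dy":0,"dz":93,"wx":0,"wy":0,"wz":0},{"claw":1,"dx":2,"dy":0,"dz":93,"wx":0,"wy":0,"wz":0},{"claw":1,"dx":2,"dy":0,"dz":93,"wx":0,"wy":0,"wz":0},{"claw":1,"dx":2,"dy":0,"dz":93,"wx":0,"wy":0,"wz":0},{"claw":1,"dx":2,"dy":0,"dz":93,"wx":0,"wy":0,"wz":0}]' 45
python3 -c "
from h import *
st()"
```

```text
time: 3.2
position: [0.518, 0.2837, 0.1327]
ee_rot: [0.068, 0.998, 0.001, 0.001]
ft_force: [0.3, 0.7, 2.7]
finger_gap: 0.0235
grasp_force: 45.0
t 3.2 p [518.  283.7 132.7] yawy 82.17 tilt [0.0017 0.0012] F [0.3 0.7 2.7] M [ 0.13 -0.16  0.03] gap 23.5 gf 45.0 q [-0.06  0.7  -0.72  1.76  0.57  0.9   0.4 ]
```

```bash
python3 -m handwheel '[{"claw":1,"dx":0,"dy":0,"dz":-5,"wx":0,"wy":0,"wz":0},{"claw":1,"dx":0,"dy":0,"dz":-20,"wx":0,"wy":0,"wz":0},{"claw":1,"dx":0,"dy":0,"dz":-40,"wx":0,"wy":0,"wz":0},{"claw":1,"dx":0,"dy":0,"dz":-65,"wx":0,"wy":0,"wz":0},{"claw":1,"dx":0,"dy":0,"dz":-90,"wx":0,"wy":0,"wz":0},{"claw":1,"dx":0,"dy":0,"dz":-115,"wx":0,"wy":0,"wz":0},{"claw":1,"dx":0,"dy":0,"dz":-140,"wx":0,"wy":0,"wz":0},{"claw":1,"dx":0,"dy":0,"dz":-160,"wx":0,"wy":0,"wz":0},{"claw":1,"dx":0,"dy":0,"dz":-175,"wx":0,"wy":0,"wz":0},{"claw":1,"dx":0,"dy":0,"dz":-175,"wx":0,"wy":0,"wz":0}]'
python3 - <<'E'
from h import *
st();p,d=grab_frame("side");np.savez("side2.npz",p=p,d=d)
s=arm.get_state();q=proj("side",s["position"]-[0,0,.1])[0].astype(int);print(q)
cv2.imwrite("pics/side2.png",np.clip(cv2.resize(p[max(q[1]-75,0):q[1]+75,max(q[0]-90,0):q[0]+90,::-1],None,fx=4,fy=4)*1.5,0,255).astype(np.uint8))
E
```

```text
time: 4.2
position: [0.518, 0.2837, 0.3092]
ee_rot: [0.068, 0.998, 0.001, 0.002]
ft_force: [-0.2, 0.6, -2.5]
finger_gap: 0.0238
grasp_force: 44.9
t 4.2 p [518.  283.7 309.2] yawy 82.17 tilt [0.0032 0.0017] F [-0.2  0.6 -2.5] M [ 0.04 -0.18 -0.07] gap 23.8 gf 44.9 q [ 0.02  0.5  -0.84  1.6   0.4   1.21  0.54]
[263 323]
```

View pics/side2.png

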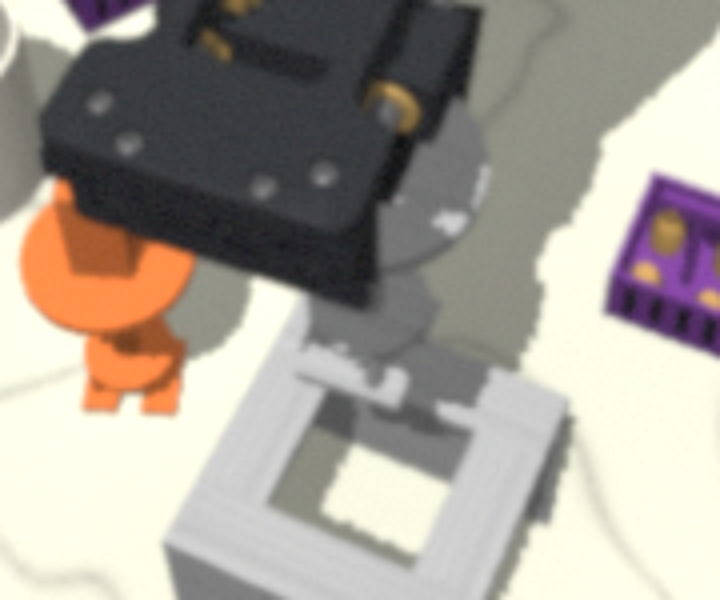

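The lifter is free of the rack. The foot is at about (350,375) in the crop, but the slot direction is unclear there, so I'll check it with depth.

Run:
```python
from h import *
z=np.load("side2.npz");p,d=z["p"],z["d"];C=cloud("side",d)
s=arm.get_state();Z0=s["position"][2]-.1247
D=C-s["position"]; a=np.radians(82.2-90); x=D[...,0]*np.cos(a)+D[...,1]*np.sin(a);y=-D[...,0]*np.sin(a)+D[...,1]*np.cos(a)
zf=(C[...,2]-Z0)*1000
m=(abs(x)<.03)&(abs(y)<.03)&(zf>-4)&(zf<22)
v,u=np.nonzero(m);print(m.sum(),u.min(),u.max(),v.min(),v.max())
for vv in range(v.min(),v.max()+1,1):
    print(vv,"".join("%4d"%round(zf[vv,c]) if m[vv,c] else "   ." for c in range(u.min(),u.max()+1)))
m2=m&(zf<8)
for vv in range(v.min(),v.max()+1,1):
    if m2[vv].any(): print(vv,[(round(x[vv,c]*1000),round(y[vv,c]*1000)) for c in np.nonzero(m2[vv])[0]])
```

```text
310 247 282 322 350
322    .   .   .   .   .   .   .   .   .   .   .   .   .   .   .   .   .   .   .   .   .   .   .   .   .   .   .   .   .   .   .   .   .   5   5   .
323    .   .   .   .   .   .   .   .   .   .   .   .   .   .   .   .   .   .   .   .   .   .   .   .   .   .   .   .   .   .   .   .   .   7   6   5
324    .   .   .   .   .   .   .   .   .   .   .   .   .   .   .   .   .   .   .   .   .   .   .   .   .   .   .   .   .   .   .   .   .   5   5   2
325    .   .   .  21   .   .   .   .   .   .   .   .   .   .   .   .   .   .   .   .   .   .   .   .   .   .   .   .   .   .   .   .   .   4   4   .
326    .   .   .   .   .   .   .   .   .   .   .   .   .   .   .   .   .   .   .   .   .   .   .   .   .   .   .   .   .   .   .   .   .   4   2   .
327    .   .   .   .   .   .   .   .   .   .   .   .   .   .   .   .   .   .   .   .   .   .   .   .   .   .   .   .   .   .   .   .   .   3   .   .
328    .   .   .   .   .   .   .   .   .   .   .   .   .   .   .   .   .   .   .   .   .   .   .   .   .   .   .   .   .   .   .   .   6   4   .   .
329    .   .   .   .   .   .   .   . 
[... 5568 characters left out ...]
3), (-17, 12), (-18, 11)]
345 [(3, 18), (1, 20), (1, 18), (-1, 19), (-2, 19), (-3, 18), (-5, 19), (-6, 18), (-7, 17), (-8, 16), (-9, 17), (-11, 16), (-12, 16), (-13, 15), (-14, 14), (-15, 15), (-16, 14), (-17, 13)]
346 [(-1, 19), (-2, 19), (-4, 19), (-5, 19), (-6, 19), (-8, 19), (-9, 18), (-10, 18), (-11, 17), (-12, 16), (-13, 16), (-14, 16), (-16, 16), (-17, 15), (-18, 14)]
347 [(-5, 19), (-6, 19), (-8, 20), (-9, 19), (-10, 18), (-11, 18), (-13, 18), (-14, 18), (-15, 17), (-16, 16), (-17, 17), (-18, 14)]
348 [(-9, 19), (-10, 19), (-11, 19), (-13, 19), (-14, 19), (-16, 19), (-17, 18), (-18, 17)]
349 [(-13, 19), (-15, 20), (-16, 19), (-17, 20), (-18, 17)]
350 [(-14, 19), (-16, 20), (-17, 19)]
```

The depth shows the foot plate at x -17..15, y 5..20 and a leg at (-7,+14) in the lifter frame. So lifter x is at -7.8° and the foot is centred under the TCP. Tool y equals lifter x + 90°, so entering at a bar angle of -54° means tool y at 36°.

Run:
```python
from h import *
go(574.4,44,309,36)
z=np.load("top0.npz");d=z["d"];C=cloud("top",d);Z=C[...,2]
m=((abs(Z-.067)<.009)).astype(np.uint8);m[:,:243]=0;m[:,285:]=0;m[:205]=0;m[238:]=0
n,l,s,c=cv2.connectedComponentsWithStats(m,connectivity=8);i=1+np.argmax([min(s[k,2],s[k,3]) for k in range(1,n)])
v,u=np.nonzero(l==i);P=onz("top",np.c_[u,v],.0675)[:,:2]*1000;k=P.mean(0);w,V=np.linalg.eigh(np.cov((P-k).T));print(len(P),k,np.degrees(np.arctan2(V[1,1],V[0,1])),np.sqrt(12*w))
```

```text
d [ -88.9 -229.2   -1.6] w [0.001 0.001 0.806]
58 [575.38511442  42.42477495] 126.81777054092079 [ 5.55001712 36.29089545]
```

```bash
python3 -m handwheel '[{"claw":1,"dx":-10,"dy":-26,"dz":0,"wx":0,"wy":0,"wz":0.1},{"claw":1,"dx":-22,"dy":-57,"dz":0,"wx":0,"wy":0,"wz":0.2},{"claw":1,"dx":-34,"dy":-88,"dz":0,"wx":0,"wy":0,"wz":0.3},{"claw":1,"dx":-47,"dy":-120,"dz":0,"wx":0,"wy":0,"wz":0.4},{"claw":1,"dx":-59,"dy":-152,"dz":0,"wx":0,"wy":0,"wz":0.5},{"claw":1,"dx":-71,"dy":-184,"dz":0,"wx":0,"wy":0,"wz":0.6},{"claw":1,"dx":-81,"dy":-210,"dz":0,"wx":0,"wy":0,"wz":0.7},{"claw":1,"dx":-87,"dy":-224,"dz":0,"wx":0,"wy":0,"wz":0.8},{"claw":1,"dx":-89,"dy":-229,"dz":0,"wx":0,"wy":0,"wz":0.8},{"claw":1,"dx":-89,"dy":-229,"dz":0,"wx":0,"wy":0,"wz":0.8}]'
python3 - <<'E'
from h import *
st();go(574.4,44,203,36.5)
p,d=grab_frame("side");C=cloud("side",d);s=arm.get_state()
D=C-s["position"]+[0,0,.1247];a=np.radians(s and 36.5-90);x=(D[...,0]*np.cos(a)+D[...,1]*np.sin(a))*1000;y=(-D[...,0]*np.sin(a)+D[...,1]*np.cos(a))*1000;z=D[...,2]*1000
m=(abs(x)<30)&(abs(y)<30)&(abs(z-4)<2.5);print("plate",m.sum(),np.percentile(x[m],[2,98]),np.percentile(y[m],[2,50,98]),z[m].mean())
m=(np.hypot(x,y)<28)&(abs(z-26)<2);P=np.c_[D[m][:,:2]*1000];print("hub world off",cv2.minEnclosingCircle(P.astype(np.float32)))
E
```

```text
time: 5.25
position: [0.5739, 0.0436, 0.3057]
ee_rot: [0.451, 0.893, -0.0, -0.001]
ft_force: [0.3, -0.2, -2.6]
finger_gap: 0.0237
grasp_force: 44.9
t 5.25 p [573.9  43.6 305.7] yawy 36.43 tilt [-0.0018 -0.0002] F [ 0.3 -0.2 -2.6] M [ 0.   -0.1  -0.02] gap 23.7 gf 44.9 q [ 0.32  0.43 -0.63  1.65  0.27  1.16  0.26]
d [-1.000e-01  8.000e-01  1.027e+02] w [-0.002 -0.001 -0.001]
plate 134 [-16.95488004  14.95575011] [-21.34701434   5.73858252  17.73844325] 2.5553348709377843
hub world off ((-1.9309756755828857, -1.556530475616455), 18.880615234375)
```

```bash
python3 -m handwheel '[{"claw":1,"dx":0.5,"dy":1.7,"dz":5,"wx":0,"wy":0,"wz":0},{"claw":1,"dx":0.5,"dy":1.7,"dz":18,"wx":0,"wy":0,"wz":0},{"claw":1,"dx":0.5,"dy":1.7,"dz":32,"wx":0,"wy":0,"wz":0},{"claw":1,"dx":0.5,"dy":1.7,"dz":46,"wx":0,"wy":0,"wz":0},{"claw":1,"dx":0.5,"dy":1.7,"dz":60,"wx":0,"wy":0,"wz":0},{"claw":1,"dx":0.5,"dy":1.7,"dz":74,"wx":0,"wy":0,"wz":0},{"claw":1,"dx":0.5,"dy":1.7,"dz":88,"wx":0,"wy":0,"wz":0},{"claw":1,"dx":0.5,"dy":1.7,"dz":98,"wx":0,"wy":0,"wz":0},{"claw":1,"dx":0.5,"dy":1.7,"dz":104,"wx":0,"wy":0,"wz":0},{"claw":1,"dx":0.5,"dy":1.7,"dz":104,"wx":0,"wy":0,"wz":0}]'
python3 -c "
from h import *
st()"
```

```text
time: 6.3
position: [0.5751, 0.0454, 0.2019]
ee_rot: [0.451, 0.892, -0.0, -0.001]
ft_force: [-0.3, -0.2, -2.0]
finger_gap: 0.0236
grasp_force: 44.9
t 6.3 p [575.1  45.4 201.9] yawy 36.33 tilt [-0.0013 -0.    ] F [-0.3 -0.2 -2. ] M [ 0.02 -0.08  0.02] gap 23.6 gf 44.9 q [ 0.28  0.54 -0.59  1.75  0.35  0.96  0.18]
```

```bash
python3 -m handwheel '[{"claw":1,"dx":0,"dy":0,"dz":2,"wx":0,"wy":0,"wz":0},{"claw":1,"dx":0,"dy":0,"dz":4,"wx":0,"wy":0,"wz":0},{"claw":1,"dx":0,"dy":0,"dz":6,"wx":0,"wy":0,"wz":0},{"claw":1,"dx":0,"dy":0,"dz":7,"wx":0,"wy":0,"wz":0},{"claw":1,"dx":0,"dy":0,"dz":8,"wx":0,"wy":0,"wz":0},{"claw":1,"dx":0,"dy":0,"dz":9,"wx":0,"wy":0,"wz":0},{"claw":1,"dx":0,"dy":0,"dz":10,"wx":0,"wy":0,"wz":0},{"claw":1,"dx":0,"dy":0,"dz":11,"wx":0,"wy":0,"wz":0},{"claw":1,"dx":0,"dy":0,"dz":12,"wx":0,"wy":0,"wz":0},{"claw":1,"dx":0,"dy":0,"dz":13,"wx":0,"wy":0,"wz":0}]'
python3 -c "
from h import *
st()"
```

```text
time: 7.3
position: [0.5755, 0.0454, 0.1896]
ee_rot: [0.451, 0.892, -0.0, 0.0]
ft_force: [-0.1, -0.1, -2.9]
finger_gap: 0.0239
grasp_force: 44.9
t 7.3 p [575.5  45.4 189.6] yawy 36.33 tilt [ 0. -0.] F [-0.1 -0.1 -2.9] M [-0.03 -0.13 -0.02] gap 23.9 gf 44.9 q [ 0.27  0.55 -0.58  1.76  0.37  0.93  0.17]
```

No contact 3 mm past the bar's top, so it is entering the slot. I'll continue slowly.

```bash
python3 -m handwheel '[{"claw":1,"dx":0,"dy":0,"dz":1,"wx":0,"wy":0,"wz":0},{"claw":1,"dx":0,"dy":0,"dz":2,"wx":0,"wy":0,"wz":0},{"claw":1,"dx":0,"dy":0,"dz":3,"wx":0,"wy":0,"wz":0},{"claw":1,"dx":0,"dy":0,"dz":4,"wx":0,"wy":0,"wz":0},{"claw":1,"dx":0,"dy":0,"dz":4,"wx":0,"wy":0,"wz":0},{"claw":1,"dx":0,"dy":0,"dz":5,"wx":0,"wy":0,"wz":0},{"claw":1,"dx":0,"dy":0,"dz":5,"wx":0,"wy":0,"wz":0},{"claw":1,"dx":0,"dy":0,"dz":6,"wx":0,"wy":0,"wz":0},{"claw":1,"dx":0,"dy":0,"dz":6,"wx":0,"wy":0,"wz":0},{"claw":1,"dx":0,"dy":0,"dz":6,"wx":0,"wy":0,"wz":0}]'
python3 -c "
from h import *
st()"
```

```text
time: 8.3
position: [0.5755, 0.0454, 0.1837]
ee_rot: [0.451, 0.892, -0.0, -0.0]
ft_force: [-0.1, 0.6, -2.2]
finger_gap: 0.0232
grasp_force: 44.9
t 8.3 p [575.5  45.4 183.7] yawy 36.32 tilt [-0.0001  0.    ] F [-0.1  0.6 -2.2] M [-0.06 -0.09  0.01] gap 23.2 gf 44.9 q [ 0.27  0.56 -0.57  1.77  0.37  0.92  0.17]
```

```bash
python3 -m handwheel '[{"claw":1,"dx":0,"dy":0,"dz":1,"wx":0,"wy":0,"wz":0},{"claw":1,"dx":0,"dy":0,"dz":2,"wx":0,"wy":0,"wz":0},{"claw":1,"dx":0,"dy":0,"dz":3,"wx":0,"wy":0,"wz":0},{"claw":1,"dx":0,"dy":0,"dz":4,"wx":0,"wy":0,"wz":0},{"claw":1,"dx":0,"dy":0,"dz":5,"wx":0,"wy":0,"wz":0},{"claw":1,"dx":0,"dy":0,"dz":6,"wx":0,"wy":0,"wz":0},{"claw":1,"dx":0,"dy":0,"dz":7,"wx":0,"wy":0,"wz":0},{"claw":1,"dx":0,"dy":0,"dz":7,"wx":0,"wy":0,"wz":0},{"claw":1,"dx":0,"dy":0,"dz":7,"wx":0,"wy":0,"wz":0},{"claw":1,"dx":0,"dy":0,"dz":7,"wx":0,"wy":0,"wz":0}]'
python3 -c "
from h import *
st()"
```

```text
time: 9.3
position: [0.5755, 0.0455, 0.1767]
ee_rot: [0.451, 0.892, 0.0, 0.0]
ft_force: [0.4, 0.5, -1.7]
finger_gap: 0.0236
grasp_force: 44.9
t 9.3 p [575.5  45.5 176.7] yawy 36.33 tilt [ 0. -0.] F [ 0.4  0.5 -1.7] M [-0.   -0.12  0.02] gap 23.6 gf 44.9 q [ 0.26  0.57 -0.57  1.77  0.38  0.91  0.16]
```

The bar is inside the foot with no force. Now the clockwise turn, about 73°.

```bash
python3 -m handwheel '[{"claw":1,"dx":0,"dy":0,"dz":0,"wx":0,"wy":0,"wz":0.07},{"claw":1,"dx":0,"dy":0,"dz":0,"wx":0,"wy":0,"wz":0.14},{"claw":1,"dx":0,"dy":0,"dz":0,"wx":0,"wy":0,"wz":0.21},{"claw":1,"dx":0,"dy":0,"dz":0,"wx":0,"wy":0,"wz":0.28},{"claw":1,"dx":0,"dy":0,"dz":0,"wx":0,"wy":0,"wz":0.35},{"claw":1,"dx":0,"dy":0,"dz":0,"wx":0,"wy":0,"wz":0.42},{"claw":1,"dx":0,"dy":0,"dz":0,"wx":0,"wy":0,"wz":0.49},{"claw":1,"dx":0,"dy":0,"dz":0,"wx":0,"wy":0,"wz":0.56},{"claw":1,"dx":0,"dy":0,"dz":0,"wx":0,"wy":0,"wz":0.63},{"claw":1,"dx":0,"dy":0,"dz":0,"wx":0,"wy":0,"wz":0.64}]'
python3 -c "
from h import *
st()"
```

```text
time: 10.3
position: [0.5755, 0.0456, 0.1768]
ee_rot: [0.709, 0.705, 0.0, 0.0]
ft_force: [0.5, 0.0, -2.6]
finger_gap: 0.0236
grasp_force: 44.9
t 10.3 p [575.5  45.6 176.8] yawy -0.39 tilt [ 0.0002 -0.0001] F [ 0.5  0.  -2.6] M [-0.06 -0.07 -0.03] gap 23.6 gf 44.9 q [ 0.16  0.54 -0.42  1.78  0.28  0.88 -0.39]
```

```bash
python3 -m handwheel '[{"claw":1,"dx":0,"dy":0,"dz":0,"wx":0,"wy":0,"wz":0.07},{"claw":1,"dx":0,"dy":0,"dz":0,"wx":0,"wy":0,"wz":0.14},{"claw":1,"dx":0,"dy":0,"dz":0,"wx":0,"wy":0,"wz":0.21},{"claw":1,"dx":0,"dy":0,"dz":0,"wx":0,"wy":0,"wz":0.28},{"claw":1,"dx":0,"dy":0,"dz":0,"wx":0,"wy":0,"wz":0.35},{"claw":1,"dx":0,"dy":0,"dz":0,"wx":0,"wy":0,"wz":0.42},{"claw":1,"dx":0,"dy":0,"dz":0,"wx":0,"wy":0,"wz":0.49},{"claw":1,"dx":0,"dy":0,"dz":0,"wx":0,"wy":0,"wz":0.56},{"claw":1,"dx":0,"dy":0,"dz":0,"wx":0,"wy":0,"wz":0.63},{"claw":1,"dx":0,"dy":0,"dz":0,"wx":0,"wy":0,"wz":0.64}]'
python3 -c "
from h import *
st()"
```

```text
time: 11.3
position: [0.5756, 0.0456, 0.1767]
ee_rot: [0.895, 0.446, 0.0, 0.0]
ft_force: [0.2, -0.4, -2.0]
finger_gap: 0.0235
grasp_force: 44.9
t 11.3 p [575.6  45.6 176.7] yawy -36.98 tilt [ 0.0002 -0.0001] F [ 0.2 -0.4 -2. ] M [-0.  -0.1  0. ] gap 23.5 gf 44.9 q [ 0.05  0.52 -0.27  1.78  0.18  0.86 -0.95]
```

```bash
python3 -m handwheel '[{"claw":1,"dx":0,"dy":0,"dz":-3,"wx":0,"wy":0,"wz":0},{"claw":1,"dx":0,"dy":0,"dz":-5,"wx":0,"wy":0,"wz":0},{"claw":1,"dx":0,"dy":0,"dz":-6,"wx":0,"wy":0,"wz":0},{"claw":1,"dx":0,"dy":0,"dz":-7,"wx":0,"wy":0,"wz":0},{"claw":1,"dx":0,"dy":0,"dz":-8,"wx":0,"wy":0,"wz":0},{"claw":1,"dx":0,"dy":0,"dz":-9,"wx":0,"wy":0,"wz":0},{"claw":1,"dx":0,"dy":0,"dz":-11,"wx":0,"wy":0,"wz":0},{"claw":1,"dx":0,"dy":0,"dz":-13,"wx":0,"wy":0,"wz":0},{"claw":1,"dx":0,"dy":0,"dz":-16,"wx":0,"wy":0,"wz":0},{"claw":1,"dx":0,"dy":0,"dz":-18,"wx":0,"wy":0,"wz":0}]'
python3 -c "
from h import *
st()"
```

```text
time: 12.3
position: [0.5756, 0.0455, 0.1951]
ee_rot: [0.895, 0.446, 0.0, 0.0]
ft_force: [0.9, 0.0, -4.6]
finger_gap: 0.0238
grasp_force: 44.9
t 12.3 p [575.6  45.5 195.1] yawy -37.01 tilt [0.0003 0.    ] F [ 0.9  0.  -4.6] M [-0.03  0.01  0.01] gap 23.8 gf 44.9 q [ 0.05  0.49 -0.28  1.77  0.17  0.9  -0.94]
```

The load rose by about 2.6 N, so the basket hangs on the lifter. I'll raise it.

```bash
python3 -m handwheel '[{"claw":1,"dx":0,"dy":0,"dz":-4,"wx":0,"wy":0,"wz":0},{"claw":1,"dx":0,"dy":0,"dz":-11,"wx":0,"wy":0,"wz":0},{"claw":1,"dx":0,"dy":0,"dz":-19,"wx":0,"wy":0,"wz":0},{"claw":1,"dx":0,"dy":0,"dz":-28,"wx":0,"wy":0,"wz":0},{"claw":1,"dx":0,"dy":0,"dz":-37,"wx":0,"wy":0,"wz":0},{"claw":1,"dx":0,"dy":0,"dz":-46,"wx":0,"wy":0,"wz":0},{"claw":1,"dx":0,"dy":0,"dz":-54,"wx":0,"wy":0,"wz":0},{"claw":1,"dx":0,"dy":0,"dz":-61,"wx":0,"wy":0,"wz":0},{"claw":1,"dx":0,"dy":0,"dz":-67,"wx":0,"wy":0,"wz":0},{"claw":1,"dx":0,"dy":0,"dz":-70,"wx":0,"wy":0,"wz":0}]'
python3 -c "
from h import *
st()"
python3 -m handwheel '[{"claw":1,"dx":0,"dy":0,"dz":-4,"wx":0,"wy":0,"wz":0},{"claw":1,"dx":0,"dy":0,"dz":-11,"wx":0,"wy":0,"wz":0},{"claw":1,"dx":0,"dy":0,"dz":-20,"wx":0,"wy":0,"wz":0},{"claw":1,"dx":0,"dy":0,"dz":-30,"wx":0,"wy":0,"wz":0},{"claw":1,"dx":0,"dy":0,"dz":-40,"wx":0,"wy":0,"wz":0},{"claw":1,"dx":0,"dy":0,"dz":-50,"wx":0,"wy":0,"wz":0},{"claw":1,"dx":0,"dy":0,"dz":-60,"wx":0,"wy":0,"wz":0},{"claw":1,"dx":0,"dy":0,"dz":-69,"wx":0,"wy":0,"wz":0},{"claw":1,"dx":0,"dy":0,"dz":-77,"wx":0,"wy":0,"wz":0},{"claw":1,"dx":0,"dy":0,"dz":-82,"wx":0,"wy":0,"wz":0}]'
python3 - <<'E'
from h import *
st();p,d=grab_frame("side")
cv2.imwrite("pics/side3.png",np.clip(cv2.resize(p[100:300,150:420,::-1],(800,593))*1.4,0,255).astype(np.uint8))
go(467,-219,345,-37)
E
```

```text
time: 13.3
position: [0.5757, 0.0455, 0.2654]
ee_rot: [0.895, 0.446, 0.0, 0.0]
ft_force: [-0.3, 0.6, -6.1]
finger_gap: 0.0232
grasp_force: 44.9
t 13.3 p [575.7  45.5 265.4] yawy -37.01 tilt [0.0006 0.0001] F [-0.3  0.6 -6.1] M [ 0.01 -0.03 -0.03] gap 23.2 gf 44.9 q [ 0.06  0.41 -0.29  1.71  0.13  1.04 -0.92]
time: 14.3
position: [0.5757, 0.0455, 0.3476]
ee_rot: [0.895, 0.446, 0.0, 0.0]
ft_force: [0.4, -0.3, -5.2]
finger_gap: 0.0237
grasp_force: 44.9
t 14.3 p [575.7  45.5 347.6] yawy -37.01 tilt [0.0007 0.0001] F [ 0.4 -0.3 -5.2] M [-0.03 -0.09  0.03] gap 23.7 gf 44.9 q [ 0.07  0.34 -0.3   1.61  0.1   1.21 -0.89]
d [-276.8   72.2    2.9] w [ 0.001 -0.001 -0.   ]
```

View pics/side3.png

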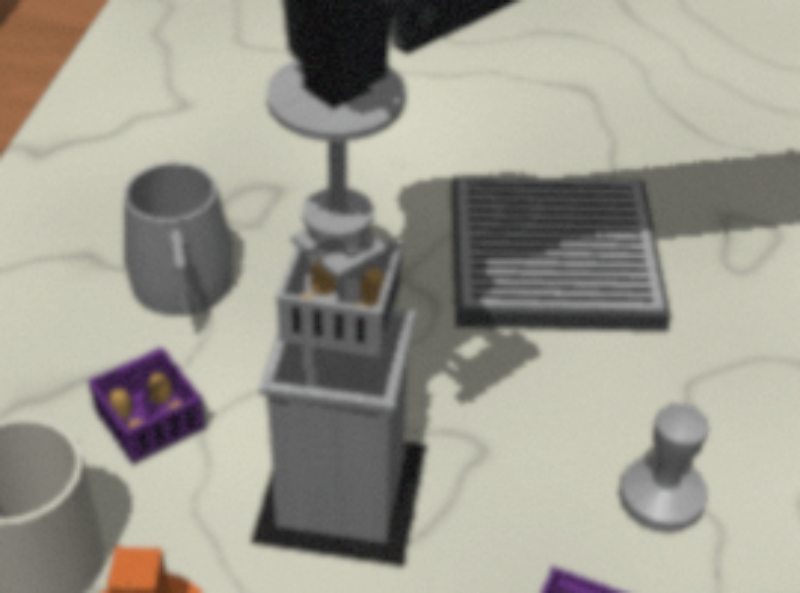

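The basket is clear of the canister and upright, with its bottom at about (340,345) just above the rim. The tray is free. Next is a smooth transfer.

```bash
python3 -m handwheel '[{"claw":1,"dx":-3,"dy":1,"dz":0,"wx":0,"wy":0,"wz":0},{"claw":1,"dx":-9,"dy":2,"dz":0,"wx":0,"wy":0,"wz":0},{"claw":1,"dx":-18,"dy":5,"dz":0,"wx":0,"wy":0,"wz":0},{"claw":1,"dx":-30,"dy":8,"dz":0,"wx":0,"wy":0,"wz":0},{"claw":1,"dx":-45,"dy":12,"dz":0,"wx":0,"wy":0,"wz":0},{"claw":1,"dx":-62,"dy":16,"dz":0,"wx":0,"wy":0,"wz":0},{"claw":1,"dx":-80,"dy":21,"dz":0,"wx":0,"wy":0,"wz":0},{"claw":1,"dx":-98,"dy":26,"dz":0,"wx":0,"wy":0,"wz":0},{"claw":1,"dx":-116,"dy":30,"dz":0,"wx":0,"wy":0,"wz":0},{"claw":1,"dx":-134,"dy":35,"dz":0,"wx":0,"wy":0,"wz":0}]'
python3 -m handwheel '[{"claw":1,"dx":-18,"dy":5,"dz":0,"wx":0,"wy":0,"wz":0},{"claw":1,"dx":-36,"dy":9,"dz":0,"wx":0,"wy":0,"wz":0},{"claw":1,"dx":-54,"dy":14,"dz":0,"wx":0,"wy":0,"wz":0},{"claw":1,"dx":-72,"dy":19,"dz":0,"wx":0,"wy":0,"wz":0},{"claw":1,"dx":-90,"dy":23,"dz":0,"wx":0,"wy":0,"wz":0},{"claw":1,"dx":-106,"dy":28,"dz":0,"wx":0,"wy":0,"wz":0},{"claw":1,"dx":-120,"dy":31,"dz":0,"wx":0,"wy":0,"wz":0},{"claw":1,"dx":-131,"dy":34,"dz":0,"wx":0,"wy":0,"wz":0},{"claw":1,"dx":-139,"dy":36,"dz":0,"wx":0,"wy":0,"wz":0},{"claw":1,"dx":-143,"dy":37,"dz":0,"wx":0,"wy":0,"wz":0}]'
python3 - <<'E'
from h import *
st();go(467,-219,215,-37)
E
```

```text
time: 15.35
position: [0.5217, -0.0846, 0.3468]
ee_rot: [0.895, 0.446, -0.0, 0.0]
ft_force: [-0.2, 0.0, -6.0]
finger_gap: 0.0233
grasp_force: 44.9
time: 16.35
position: [0.4658, -0.2198, 0.3467]
ee_rot: [0.895, 0.446, -0.0, -0.0]
ft_force: [-0.0, -0.0, -5.7]
finger_gap: 0.0238
grasp_force: 44.9
t 16.35 p [ 465.8 -219.8  346.7] yawy -37.05 tilt [-0.0001 -0.0001] F [-0.  -0.  -5.7] M [-0.03 -0.03  0.07] gap 23.8 gf 44.9 q [ 0.48  0.21 -0.15  1.77  0.03  1.16 -0.33]
d [  1.4   0.4 131.7] w [-0.     0.    -0.001]
```

```bash
python3 -m handwheel '[{"claw":1,"dx":0,"dy":0,"dz":4,"wx":0,"wy":0,"wz":0},{"claw":1,"dx":0,"dy":0,"dz":12,"wx":0,"wy":0,"wz":0},{"claw":1,"dx":0,"dy":0,"dz":24,"wx":0,"wy":0,"wz":0},{"claw":1,"dx":0,"dy":0,"dz":40,"wx":0,"wy":0,"wz":0},{"claw":1,"dx":0,"dy":0,"dz":58,"wx":0,"wy":0,"wz":0},{"claw":1,"dx":0,"dy":0,"dz":76,"wx":0,"wy":0,"wz":0},{"claw":1,"dx":0,"dy":0,"dz":94,"wx":0,"wy":0,"wz":0},{"claw":1,"dx":0,"dy":0,"dz":110,"wx":0,"wy":0,"wz":0},{"claw":1,"dx":0,"dy":0,"dz":124,"wx":0,"wy":0,"wz":0},{"claw":1,"dx":0,"dy":0,"dz":132,"wx":0,"wy":0,"wz":0}]'
python3 -m handwheel '[{"claw":1,"dx":0,"dy":0,"dz":4,"wx":0,"wy":0,"wz":0},{"claw":1,"dx":0,"dy":0,"dz":7,"wx":0,"wy":0,"wz":0},{"claw":1,"dx":0,"dy":0,"dz":9,"wx":0,"wy":0,"wz":0},{"claw":1,"dx":0,"dy":0,"dz":11,"wx":0,"wy":0,"wz":0},{"claw":1,"dx":0,"dy":0,"dz":12,"wx":0,"wy":0,"wz":0},{"claw":1,"dx":0,"dy":0,"dz":13,"wx":0,"wy":0,"wz":0},{"claw":1,"dx":0,"dy":0,"dz":14,"wx":0,"wy":0,"wz":0},{"claw":1,"dx":0,"dy":0,"dz":15,"wx":0,"wy":0,"wz":0},{"claw":1,"dx":0,"dy":0,"dz":15,"wx":0,"wy":0,"wz":0},{"claw":1,"dx":0,"dy":0,"dz":15,"wx":0,"wy":0,"wz":0}]'
python3 - <<'E'
from h import *
st()
E
```

```text
time: 17.35
position: [0.4654, -0.2181, 0.2127]
ee_rot: [0.895, 0.447, -0.001, -0.001]
ft_force: [0.2, 0.0, -4.9]
finger_gap: 0.0238
grasp_force: 44.9
time: 18.35
position: [0.4662, -0.2191, 0.1997]
ee_rot: [0.895, 0.446, -0.0, 0.0]
ft_force: [-0.2, 0.2, -4.7]
finger_gap: 0.0236
grasp_force: 44.9
t 18.35 p [ 466.2 -219.1  199.7] yawy -37.01 tilt [-0. -0.] F [-0.2  0.2 -4.7] M [-0.04 -0.08 -0.01] gap 23.6 gf 44.9 q [ 0.47  0.38 -0.14  1.93  0.07  0.84 -0.36]
```

Touchdown should come at about 198. I'll lower slowly 8 mm, which leaves the bar midway between the plates and hub.

```bash
python3 -m handwheel '[{"claw":1,"dx":0,"dy":0,"dz":0.5,"wx":0,"wy":0,"wz":0},{"claw":1,"dx":0,"dy":0,"dz":1,"wx":0,"wy":0,"wz":0},{"claw":1,"dx":0,"dy":0,"dz":1.5,"wx":0,"wy":0,"wz":0},{"claw":1,"dx":0,"dy":0,"dz":2,"wx":0,"wy":0,"wz":0},{"claw":1,"dx":0,"dy":0,"dz":2.5,"wx":0,"wy":0,"wz":0},{"claw":1,"dx":0,"dy":0,"dz":3.5,"wx":0,"wy":0,"wz":0},{"claw":1,"dx":0,"dy":0,"dz":4.5,"wx":0,"wy":0,"wz":0},{"claw":1,"dx":0,"dy":0,"dz":6,"wx":0,"wy":0,"wz":0},{"claw":1,"dx":0,"dy":0,"dz":7,"wx":0,"wy":0,"wz":0},{"claw":1,"dx":0,"dy":0,"dz":8,"wx":0,"wy":0,"wz":0}]'
python3 - <<'E'
from h import *
st();p,d=grab_frame("side")
cv2.imwrite("pics/side4.png",np.clip(cv2.resize(p[60:220,270:410,::-1],None,fx=3.7,fy=3.7)*1.4,0,255).astype(np.uint8))
E
```

```text
time: 19.35
position: [0.4662, -0.2191, 0.1916]
ee_rot: [0.895, 0.446, -0.0, -0.0]
ft_force: [0.5, 0.3, -1.6]
finger_gap: 0.0238
grasp_force: 44.9
t 19.35 p [ 466.2 -219.1  191.6] yawy -37.01 tilt [-0.0001  0.    ] F [ 0.5  0.3 -1.6] M [-0.04 -0.03 -0.03] gap 23.8 gf 44.9 q [ 0.47  0.39 -0.14  1.94  0.07  0.82 -0.36]
```

View pics/side4.png

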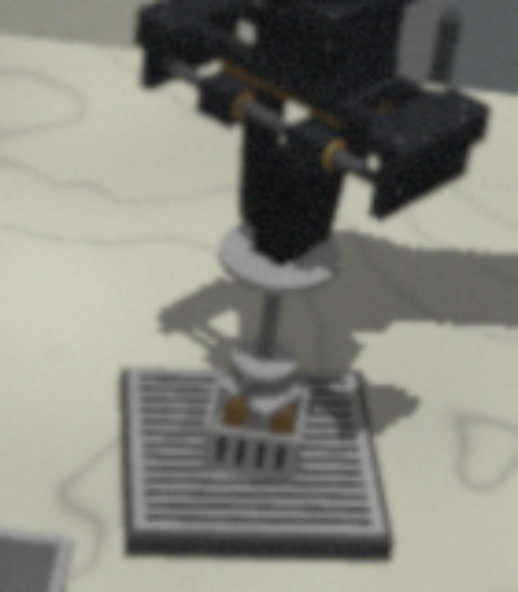

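The basket stands upright near the middle of the tray and its weight is off the lifter. I'll turn back 73.3°.

```bash
python3 -m handwheel '[{"claw":1,"dx":0,"dy":0,"dz":0,"wx":0,"wy":0,"wz":-0.07},{"claw":1,"dx":0,"dy":0,"dz":0,"wx":0,"wy":0,"wz":-0.14},{"claw":1,"dx":0,"dy":0,"dz":0,"wx":0,"wy":0,"wz":-0.21},{"claw":1,"dx":0,"dy":0,"dz":0,"wx":0,"wy":0,"wz":-0.28},{"claw":1,"dx":0,"dy":0,"dz":0,"wx":0,"wy":0,"wz":-0.35},{"claw":1,"dx":0,"dy":0,"dz":0,"wx":0,"wy":0,"wz":-0.42},{"claw":1,"dx":0,"dy":0,"dz":0,"wx":0,"wy":0,"wz":-0.49},{"claw":1,"dx":0,"dy":0,"dz":0,"wx":0,"wy":0,"wz":-0.56},{"claw":1,"dx":0,"dy":0,"dz":0,"wx":0,"wy":0,"wz":-0.63},{"claw":1,"dx":0,"dy":0,"dz":0,"wx":0,"wy":0,"wz":-0.64}]'
python3 -c "
from h import *
st()"
python3 -m handwheel '[{"claw":1,"dx":0,"dy":0,"dz":0,"wx":0,"wy":0,"wz":-0.07},{"claw":1,"dx":0,"dy":0,"dz":0,"wx":0,"wy":0,"wz":-0.14},{"claw":1,"dx":0,"dy":0,"dz":0,"wx":0,"wy":0,"wz":-0.21},{"claw":1,"dx":0,"dy":0,"dz":0,"wx":0,"wy":0,"wz":-0.28},{"claw":1,"dx":0,"dy":0,"dz":0,"wx":0,"wy":0,"wz":-0.35},{"claw":1,"dx":0,"dy":0,"dz":0,"wx":0,"wy":0,"wz":-0.42},{"claw":1,"dx":0,"dy":0,"dz":0,"wx":0,"wy":0,"wz":-0.49},{"claw":1,"dx":0,"dy":0,"dz":0,"wx":0,"wy":0,"wz":-0.56},{"claw":1,"dx":0,"dy":0,"dz":0,"wx":0,"wy":0,"wz":-0.63},{"claw":1,"dx":0,"dy":0,"dz":0,"wx":0,"wy":0,"wz":-0.64}]'
python3 -c "
from h import *
st()"
```

```text
time: 20.4
position: [0.4662, -0.2192, 0.1917]
ee_rot: [0.709, 0.705, 0.0, -0.0]
ft_force: [-0.0, -0.7, -1.3]
finger_gap: 0.0239
grasp_force: 44.9
t 20.4 p [ 466.2 -219.2  191.7] yawy -0.29 tilt [-0.      0.0001] F [-0.  -0.7 -1.3] M [-0.03 -0.1   0.03] gap 23.9 gf 44.9 q [ 0.58  0.4  -0.28  1.93  0.15  0.83  0.21]
time: 21.4
position: [0.4662, -0.2192, 0.1917]
ee_rot: [0.452, 0.892, 0.0, -0.0]
ft_force: [0.0, 1.3, -2.9]
finger_gap: 0.0235
grasp_force: 44.9
t 21.4 p [ 466.2 -219.2  191.7] yawy 36.3 tilt [-0.0001  0.0001] F [ 0.   1.3 -2.9] M [-0.   -0.11 -0.05] gap 23.5 gf 44.9 q [ 0.69  0.42 -0.42  1.92  0.23  0.84  0.78]
```

```bash
python3 -m handwheel '[{"claw":1,"dx":0,"dy":0,"dz":-1,"wx":0,"wy":0,"wz":0},{"claw":1,"dx":0,"dy":0,"dz":-2,"wx":0,"wy":0,"wz":0},{"claw":1,"dx":0,"dy":0,"dz":-3,"wx":0,"wy":0,"wz":0},{"claw":1,"dx":0,"dy":0,"dz":-4,"wx":0,"wy":0,"wz":0},{"claw":1,"dx":0,"dy":0,"dz":-5,"wx":0,"wy":0,"wz":0},{"claw":1,"dx":0,"dy":0,"dz":-6,"wx":0,"wy":0,"wz":0},{"claw":1,"dx":0,"dy":0,"dz":-7,"wx":0,"wy":0,"wz":0},{"claw":1,"dx":0,"dy":0,"dz":-8,"wx":0,"wy":0,"wz":0},{"claw":1,"dx":0,"dy":0,"dz":-9,"wx":0,"wy":0,"wz":0},{"claw":1,"dx":0,"dy":0,"dz":-10,"wx":0,"wy":0,"wz":0}]'
python3 -c "
from h import *
st()"
```

```text
time: 22.4
position: [0.4662, -0.2191, 0.2018]
ee_rot: [0.451, 0.892, -0.0, -0.0]
ft_force: [-0.2, 0.2, -2.4]
finger_gap: 0.0232
grasp_force: 44.9
t 22.4 p [ 466.2 -219.1  201.8] yawy 36.32 tilt [-0. -0.] F [-0.2  0.2 -2.4] M [-0.   -0.07 -0.  ] gap 23.2 gf 44.9 q [ 0.7   0.41 -0.43  1.92  0.22  0.86  0.79]
```

Free, with no load change. I'll go up and measure the empty rack hole.

```bash
python3 -m handwheel '[{"claw":1,"dx":0,"dy":0,"dz":-3,"wx":0,"wy":0,"wz":0},{"claw":1,"dx":0,"dy":0,"dz":-7,"wx":0,"wy":0,"wz":0},{"claw":1,"dx":0,"dy":0,"dz":-12,"wx":0,"wy":0,"wz":0},{"claw":1,"dx":0,"dy":0,"dz":-20,"wx":0,"wy":0,"wz":0},{"claw":1,"dx":0,"dy":0,"dz":-32,"wx":0,"wy":0,"wz":0},{"claw":1,"dx":0,"dy":0,"dz":-48,"wx":0,"wy":0,"wz":0},{"claw":1,"dx":0,"dy":0,"dz":-66,"wx":0,"wy":0,"wz":0},{"claw":1,"dx":0,"dy":0,"dz":-84,"wx":0,"wy":0,"wz":0},{"claw":1,"dx":0,"dy":0,"dz":-100,"wx":0,"wy":0,"wz":0},{"claw":1,"dx":0,"dy":0,"dz":-110,"wx":0,"wy":0,"wz":0}]'
python3 - <<'E'
from h import *
st();p,d=grab_frame("top");C=cloud("top",d);Z=C[...,2]
m=((abs(Z-.104)<.005)).astype(np.uint8);m[:200]=0;m[300:]=0;m[:,:80]=0;m[:,190:]=0
cs,h=cv2.findContours(m,cv2.RETR_CCOMP,cv2.CHAIN_APPROX_NONE)
for c,hh in zip(cs,h[0]):
    if cv2.contourArea(c)>200: w=onz("top",c.reshape(-1,2),.104)[:,:2]*1000;print("top",hh[3]>=0,cv2.minAreaRect(w.astype(np.float32)))
p,d=grab_frame("side");C=cloud("side",d);Z=C[...,2]
m=((abs(Z-.104)<.005)).astype(np.uint8);m[:310]=0;m[:,:180]=0;m[:,340:]=0
cs,h=cv2.findContours(m,cv2.RETR_CCOMP,cv2.CHAIN_APPROX_NONE)
for c,hh in zip(cs,h[0]):
    if cv2.contourArea(c)>200: w=onz("side",c.reshape(-1,2),.104)[:,:2]*1000;print("side",hh[3]>=0,cv2.minAreaRect(w.astype(np.float32)))
cv2.imwrite("pics/side5.png",cv2.resize(p[90:250,250:420,::-1],None,fx=3.5,fy=3.5))
E
```

```text
time: 23.4
position: [0.4668, -0.2192, 0.3138]
ee_rot: [0.451, 0.892, -0.0, 0.001]
ft_force: [-0.1, 0.3, -2.0]
finger_gap: 0.0238
grasp_force: 44.9
t 23.4 p [ 466.8 -219.2  313.8] yawy 36.33 tilt [ 0.0022 -0.0011] F [-0.1  0.3 -2. ] M [ 0.01 -0.1  -0.06] gap 23.8 gf 44.9 q [ 0.73  0.27 -0.46  1.8   0.13  1.1   0.86]
top False ((516.97119140625, 288.34783935546875), (112.01837921142578, 107.94467163085938), 77.93053436279297)
top True ((517.5457763671875, 288.384765625), (57.313472747802734, 58.28308868408203), 76.8343734741211)
side False ((514.914794921875, 288.5052185058594), (109.9394302368164, 108.18021392822266), 77.68428039550781)
side True ((515.0477294921875, 288.4946594238281), (57.07625198364258, 57.66230773925781), 78.43647003173828)
side False ((628.929443359375, 240.63534545898438), (63.6099853515625, 34.37338638305664), 12.910987854003906)
```

View pics/side5.png

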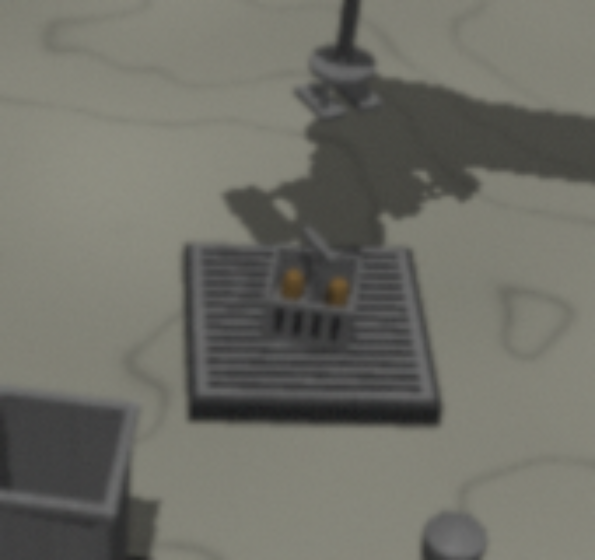

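The basket stands upright and alone in the middle of the tray. The rack hole is at (516.3, 288.4), with its sides at 77.5°.

```bash
python3 -c "
from h import *
go(520,35,314,57);go(516.5,288.5,314,77.5)"
```

```text
d [173.5 193.3  -0.7] w [ 0.001  0.003 -0.361]
d [379.9 340.7  -1.1] w [ 0.     0.003 -0.719]
```

```bash
python3 -m handwheel '[{"claw":1,"dx":5,"dy":6,"dz":0,"wx":0,"wy":0,"wz":-0.01},{"claw":1,"dx":16,"dy":18,"dz":0,"wx":0,"wy":0,"wz":-0.03},{"claw":1,"dx":32,"dy":36,"dz":0,"wx":0,"wy":0,"wz":-0.07},{"claw":1,"dx":52,"dy":58,"dz":0,"wx":0,"wy":0,"wz":-0.11},{"claw":1,"dx":72,"dy":80,"dz":0,"wx":0,"wy":0,"wz":-0.15},{"claw":1,"dx":92,"dy":102,"dz":0,"wx":0,"wy":0,"wz":-0.19},{"claw":1,"dx":112,"dy":124,"dz":0,"wx":0,"wy":0,"wz":-0.23},{"claw":1,"dx":132,"dy":147,"dz":0,"wx":0,"wy":0,"wz":-0.27},{"claw":1,"dx":152,"dy":169,"dz":0,"wx":0,"wy":0,"wz":-0.31},{"claw":1,"dx":173,"dy":193,"dz":0,"wx":0,"wy":0,"wz":-0.36}]'
python3 -c "
from h import *
st();go(516.5,288.5,314,77.5)"
```

```text
time: 24.5
position: [0.5185, 0.0382, 0.3114]
ee_rot: [0.282, 0.96, 0.0, -0.0]
ft_force: [-0.2, -0.8, -2.1]
finger_gap: 0.0238
grasp_force: 44.9
t 24.5 p [518.5  38.2 311.4] yawy 57.28 tilt [-0.0009  0.0005] F [-0.2 -0.8 -2.1] M [-0.04 -0.19 -0.01] gap 23.8 gf 44.9 q [ 0.37  0.32 -0.65  1.78  0.21  1.12  0.65]
d [137.  209.5  -2.5] w [ 0.    -0.001 -0.353]
```

```bash
python3 -m handwheel '[{"claw":1,"dx":16,"dy":24,"dz":-1,"wx":0,"wy":0,"wz":-0.04},{"claw":1,"dx":32,"dy":49,"dz":-2,"wx":0,"wy":0,"wz":-0.08},{"claw":1,"dx":48,"dy":74,"dz":-2,"wx":0,"wy":0,"wz":-0.12},{"claw":1,"dx":64,"dy":98,"dz":-2,"wx":0,"wy":0,"wz":-0.16},{"claw":1,"dx":80,"dy":123,"dz":-2,"wx":0,"wy":0,"wz":-0.2},{"claw":1,"dx":96,"dy":147,"dz":-2,"wx":0,"wy":0,"wz":-0.25},{"claw":1,"dx":112,"dy":171,"dz":-2,"wx":0,"wy":0,"wz":-0.29},{"claw":1,"dx":126,"dy":193,"dz":-2,"wx":0,"wy":0,"wz":-0.32},{"claw":1,"dx":135,"dy":206,"dz":-2,"wx":0,"wy":0,"wz":-0.35},{"claw":1,"dx":137,"dy":209.5,"dz":-2,"wx":0,"wy":0,"wz":-0.353}]'
python3 - <<'E'
from h import *
st();go(516.5,288.5,240,77.5)
p,d=grab_frame("side");C=cloud("side",d);s=arm.get_state()
D=C-s["position"]+[0,0,.1247];a=np.radians(77.5-90);x=(D[...,0]*np.cos(a)+D[...,1]*np.sin(a))*1000;y=(-D[...,0]*np.sin(a)+D[...,1]*np.cos(a))*1000;z=D[...,2]*1000
m=(abs(x)<30)&(abs(y)<30)&(abs(z-4)<2.5);print("plate",m.sum(),np.percentile(x[m],[1,99]),np.percentile(y[m],[1,99]),z[m].mean())
E
```

```text
time: 25.5
position: [0.5168, 0.2882, 0.3135]
ee_rot: [0.109, 0.994, 0.001, -0.001]
ft_force: [-0.4, 0.1, -1.7]
finger_gap: 0.0237
grasp_force: 44.9
t 25.5 p [516.8 288.2 313.5] yawy 77.53 tilt [-0.0012  0.0013] F [-0.4  0.1 -1.7] M [ 0.04 -0.1  -0.01] gap 23.7 gf 44.9 q [-0.04  0.48 -0.76  1.59  0.35  1.21  0.49]
d [ 0.2  0.1 73.5] w [ 0.001 -0.002  0.001]
plate 246 [-19.48645349  13.12049364] [-19.52582298  19.60551611] 2.98213439215832
```

The foot is within about 1 mm of the hole centre in the same camera. I'll lower it.

```bash
python3 -m handwheel '[{"claw":1,"dx":0,"dy":0,"dz":5,"wx":0,"wy":0,"wz":0},{"claw":1,"dx":0,"dy":0,"dz":15,"wx":0,"wy":0,"wz":0},{"claw":1,"dx":0,"dy":0,"dz":28,"wx":0,"wy":0,"wz":0},{"claw":1,"dx":0,"dy":0,"dz":42,"wx":0,"wy":0,"wz":0},{"claw":1,"dx":0,"dy":0,"dz":56,"wx":0,"wy":0,"wz":0},{"claw":1,"dx":0,"dy":0,"dz":68,"wx":0,"wy":0,"wz":0},{"claw":1,"dx":0,"dy":0,"dz":78,"wx":0,"wy":0,"wz":0},{"claw":1,"dx":0,"dy":0,"dz":84,"wx":0,"wy":0,"wz":0},{"claw":1,"dx":0,"dy":0,"dz":88,"wx":0,"wy":0,"wz":0},{"claw":1,"dx":0,"dy":0,"dz":90,"wx":0,"wy":0,"wz":0}]'
python3 -c "
from h import *
st()"
python3 -m handwheel '[{"claw":1,"dx":0,"dy":0,"dz":4,"wx":0,"wy":0,"wz":0},{"claw":1,"dx":0,"dy":0,"dz":12,"wx":0,"wy":0,"wz":0},{"claw":1,"dx":0,"dy":0,"dz":22,"wx":0,"wy":0,"wz":0},{"claw":1,"dx":0,"dy":0,"dz":33,"wx":0,"wy":0,"wz":0},{"claw":1,"dx":0,"dy":0,"dz":44,"wx":0,"wy":0,"wz":0},{"claw":1,"dx":0,"dy":0,"dz":55,"wx":0,"wy":0,"wz":0},{"claw":1,"dx":0,"dy":0,"dz":65,"wx":0,"wy":0,"wz":0},{"claw":1,"dx":0,"dy":0,"dz":73,"wx":0,"wy":0,"wz":0},{"claw":1,"dx":0,"dy":0,"dz":78,"wx":0,"wy":0,"wz":0},{"claw":1,"dx":0,"dy":0,"dz":80,"wx":0,"wy":0,"wz":0}]'
python3 -c "
from h import *
st()"
```

```text
time: 26.55
position: [0.5187, 0.285, 0.2235]
ee_rot: [0.112, 0.994, 0.0, 0.0]
ft_force: [1.2, -1.0, -2.6]
finger_gap: 0.0236
grasp_force: 44.9
t 26.55 p [518.7 285.  223.5] yawy 77.19 tilt [0.0001 0.0001] F [ 1.2 -1.  -2.6] M [ 0.02 -0.1  -0.04] gap 23.6 gf 44.9 q [-0.07  0.57 -0.72  1.69  0.42  1.04  0.43]
time: 27.55
position: [0.5185, 0.2849, 0.1431]
ee_rot: [0.112, 0.994, -0.0, -0.0]
ft_force: [0.1, -0.3, -2.7]
finger_gap: 0.0236
grasp_force: 44.9
t 27.55 p [518.5 284.9 143.1] yawy 77.18 tilt [-0.0005 -0.0003] F [ 0.1 -0.3 -2.7] M [ 0.   -0.14 -0.07] gap 23.6 gf 44.9 q [-0.11  0.67 -0.66  1.75  0.5   0.9   0.36]
```

```bash
python3 -m handwheel '[{"claw":1,"dx":1,"dy":1,"dz":1,"wx":0,"wy":0,"wz":0},{"claw":1,"dx":2,"dy":2,"dz":2,"wx":0,"wy":0,"wz":0},{"claw":1,"dx":2.7,"dy":3,"dz":4,"wx":0,"wy":0,"wz":0},{"claw":1,"dx":2.7,"dy":3,"dz":5,"wx":0,"wy":0,"wz":0},{"claw":1,"dx":2.7,"dy":3,"dz":6,"wx":0,"wy":0,"wz":0},{"claw":1,"dx":2.7,"dy":3,"dz":7,"wx":0,"wy":0,"wz":0},{"claw":1,"dx":2.7,"dy":3,"dz":8,"wx":0,"wy":0,"wz":0},{"claw":1,"dx":2.7,"dy":3,"dz":9,"wx":0,"wy":0,"wz":0},{"claw":1,"dx":2.7,"dy":3,"dz":10,"wx":0,"wy":0,"wz":0},{"claw":1,"dx":2.7,"dy":3,"dz":10,"wx":0,"wy":0,"wz":0}]'
python3 -c "
from h import *
st()"
```

```text
time: 28.55
position: [0.5166, 0.2884, 0.1335]
ee_rot: [0.112, 0.994, -0.0, -0.0]
ft_force: [0.3, -0.1, -2.2]
finger_gap: 0.0237
grasp_force: 44.9
t 28.55 p [516.6 288.4 133.5] yawy 77.18 tilt [-0.0003 -0.0002] F [ 0.3 -0.1 -2.2] M [ 0.08 -0.12  0.01] gap 23.7 gf 44.9 q [-0.12  0.68 -0.65  1.75  0.52  0.89  0.35]
```

Lower 1.5 mm more to seat it, then open.

```bash
python3 -m handwheel '[{"claw":1,"dx":0,"dy":0,"dz":0.5,"wx":0,"wy":0,"wz":0},{"claw":1,"dx":0,"dy":0,"dz":1,"wx":0,"wy":0,"wz":0},{"claw":1,"dx":0,"dy":0,"dz":1.3,"wx":0,"wy":0,"wz":0},{"claw":1,"dx":0,"dy":0,"dz":1.3,"wx":0,"wy":0,"wz":0},{"claw":0.3,"dx":0,"dy":0,"dz":1.3,"wx":0,"wy":0,"wz":0},{"claw":-0.1,"dx":0,"dy":0,"dz":1.3,"wx":0,"wy":0,"wz":0},{"claw":-0.1,"dx":0,"dy":0,"dz":1.3,"wx":0,"wy":0,"wz":0},{"claw":-0.1,"dx":0,"dy":0,"dz":1.3,"wx":0,"wy":0,"wz":0},{"claw":-0.1,"dx":0,"dy":0,"dz":1.3,"wx":0,"wy":0,"wz":0},{"claw":-0.1,"dx":0,"dy":0,"dz":1.3,"wx":0,"wy":0,"wz":0}]'
python3 -m handwheel '[{"claw":-0.1,"dx":0,"dy":0,"dz":-4,"wx":0,"wy":0,"wz":0},{"claw":-0.1,"dx":0,"dy":0,"dz":-12,"wx":0,"wy":0,"wz":0},{"claw":-0.1,"dx":0,"dy":0,"dz":-24,"wx":0,"wy":0,"wz":0},{"claw":-0.1,"dx":0,"dy":0,"dz":-38,"wx":0,"wy":0,"wz":0},{"claw":-0.1,"dx":0,"dy":0,"dz":-54,"wx":0,"wy":0,"wz":0},{"claw":-0.1,"dx":0,"dy":0,"dz":-72,"wx":0,"wy":0,"wz":0},{"claw":-0.1,"dx":0,"dy":0,"dz":-90,"wx":0,"wy":0,"wz":0},{"claw":-0.1,"dx":0,"dy":0,"dz":-108,"wx":0,"wy":0,"wz":0},{"claw":-0.1,"dx":0,"dy":0,"dz":-122,"wx":0,"wy":0,"wz":0},{"claw":-0.1,"dx":0,"dy":0,"dz":-130,"wx":0,"wy":0,"wz":0}]'
python3 -c "
from h import *
st()"
python3 -m handwheel '[{"claw":-0.1,"dx":20,"dy":-10,"dz":0,"wx":0,"wy":0,"wz":0},{"claw":-0.1,"dx":20,"dy":-40,"dz":0,"wx":0,"wy":0,"wz":0},{"claw":-0.1,"dx":20,"dy":-75,"dz":0,"wx":0,"wy":0,"wz":0},{"claw":-0.1,"dx":20,"dy":-110,"dz":0,"wx":0,"wy":0,"wz":0},{"claw":-0.1,"dx":20,"dy":-145,"dz":0,"wx":0,"wy":0,"wz":0},{"claw":-0.1,"dx":20,"dy":-175,"dz":0,"wx":0,"wy":0,"wz":0},{"claw":-0.1,"dx":20,"dy":-195,"dz":0,"wx":0,"wy":0,"wz":0},{"claw":-0.1,"dx":20,"dy":-200,"dz":0,"wx":0,"wy":0,"wz":0},{"claw":-0.1,"dx":20,"dy":-200,"dz":0,"wx":0,"wy":0,"wz":0},{"claw":-0.1,"dx":20,"dy":-200,"dz":0,"wx":0,"wy":0,"wz":0}]'
python3 - <<'E'
from h import *
st();a,_=grab_frame("side");b,_=grab_frame("top")
cv2.imwrite("pics/end.png",cv2.resize(np.hstack([a,b])[:,:,::-1],(800,300)))
E
```

```text
time: 29.55
position: [0.5167, 0.2885, 0.1324]
ee_rot: [0.112, 0.994, 0.0, 0.0]
ft_force: [0.6, 0.0, -0.6]
finger_gap: 0.0486
grasp_force: 0.0
time: 30.55
position: [0.5171, 0.2889, 0.2645]
ee_rot: [0.112, 0.994, 0.001, 0.001]
ft_force: [-0.3, 0.2, -0.4]
finger_gap: 0.0484
grasp_force: 0.0
t 30.55 p [517.1 288.9 264.5] yawy 77.18 tilt [0.002 0.001] F [-0.3  0.2 -0.4] M [ 0.08 -0.16 -0.  ] gap 48.4 gf 0.0 q [-0.05  0.53 -0.74  1.65  0.39  1.11  0.45]
time: 31.55
position: [0.453, 0.0992, 0.2626]
ee_rot: [0.111, 0.994, 0.0, 0.0]
ft_force: [-0.0, -0.3, 0.3]
finger_gap: 0.0484
grasp_force: 0.0
t 31.55 p [453.   99.2 262.6] yawy 77.26 tilt [0.0005 0.0008] F [-0.  -0.3  0.3] M [ 0.11 -0.17  0.01] gap 48.4 gf 0.0 q [ 0.36  0.29 -0.78  1.96  0.24  0.98  0.81]
```

View pics/end.png

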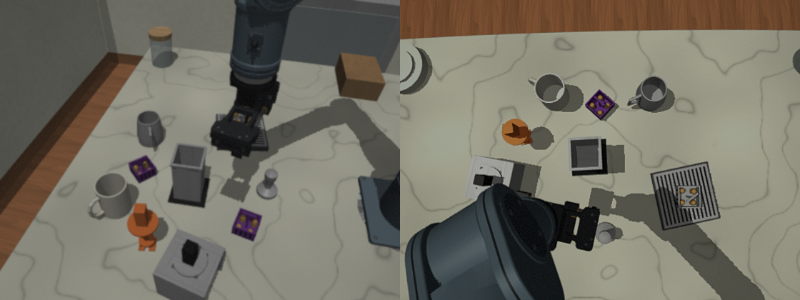

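The lifter hangs in the rack (side view, 190,250) and the basket stands mid-tray (top view, 688,195). The mug, pitcher and tamper look unmoved, and the arm is clear of everything.

```bash
python3 -c "
from bench import arm
print(arm.hand_in())"
```

```text
the job is handed in; nothing more can be done
None
```

The job is handed in at about 32 s: the basket stands upright near the middle of the drip tray, the lifter hangs back in its rack, and the mug, pitcher and tamper look unmoved in the last pictures; the verdict itself was not reported.

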